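# Restock the blue bay and press its label holder home

### The arm

A 6-joint arm with a two-finger parallel gripper is mounted at the origin on the work surface. World frame = base frame: x ahead of the robot, y to its left, z up, the work surface at z = 0. Lengths are in m, angles in rad, forces in N, time in s.
With the tool pointing down it reaches from about 0.275 to 0.875 m from the base axis. Payload 12.5 kg.
Tool frame: the origin (TCP) lies midway between the tips of the shut fingers; the grasp point (between the pads) lies 19 mm behind it; y points along the fingers, z is the direction in which the jaws open and shut, and the axes are right-handed (so a half turn about y gives the same grasp; the last joint's range is limited). The gripper opens to 85 mm and grips with 20 to 120 N. Pads are 22 mm wide; open, the fingers measure 114 mm over their backs; the gripper's body (76 mm by 85 mm) begins 54 mm behind the grasp point. The pads swing forward as they close: fully open they stand 13 mm farther back than shut.
Start: joints at [1.103, 0.351, 1.652, -0, 1.139, -0.085], TCP at [0.205, 0.51, 0.231] pointing down, gripper open.
Joint ranges: [-2.75, 2.75], [-0.79, 2.1], [0.01, 2.65], [-1.57, 4.71], [0.07, 3.14], [-2.87, 2.87]. Speed limits (rad/s): [2.22, 2.22, 2.79, 3.14, 3.14, 3.14].

### API

Orientations are given as a unit quaternion [w, x, y, z].
In Python, from plant import * gives the robot as it stands.
- The arm moves only by the tool apply_moves, never from a script. Its argument "motion" is a list that holds one entry, the list of rows, each a list of 4 numbers: the shift along the tool's x, y, z normalised to -1 to 1, where 1 is 30 mm, then the turn about the tool's y normalised to -1 to 1, where 1 is 6 degrees. In form: [[[tx, ty, tz, turn], ...]]. A call has 1 to 8 rows; each row shifts and turns the pose as measured when the row begins, along the tool's axes as they then stand; what a row does not reach is not made up. A row lasts 1/8 s, in which the tool goes at most 62.5 mm and 10.7 degrees, less where a joint would pass 70% of its speed; a pose out of reach is approached as far as the arm can. A call with a number of a shift or a turn outside -1 to 1 is refused whole. A call with a gripper value outside its range is refused whole. "gripper" is the closure, from -1 (fully open) to 1 (shut), set as the call begins (left out, the last holds). The fingers move at their own pace and stop on an object; the grip force is fixed at half the most. Time passes only in rows, so rows that do not move let the fingers close. It gives the time, the measured TCP pose, the force and the opening at its end, in the units of the state.
- get_state(): the state, without advancing time (a new reading comes with each control period).
- grab_frame(name): name is "side" or "top"; returns (picture, depth): 400x640x3 uint8, red, green, blue; 400x640 float32, m along the optical axis (not along the pixel's ray), 0 where there is no reading.
- camera_params(name): a dict with "K" (3x3 intrinsics, pixels), "cam_to_world" (4x4, takes a point from camera to world coordinates). Camera axes: x right, y up, looking along -z (the intrinsics and any distortion apply to the point x, -y, -z); pixel columns grow to the right and rows downward; lengths in m; the calibration is good to about 2 mm. A picture is of the moment at which its call begins. camera_params takes no time and is no camera call.
- hand_in(): hands the job in, once; it reports no verdict.
Trained networks look in the newest picture that a camera, given by its name, has taken for a name from the list of things; names that differ only in an ending like _2 or _b are one class to them, and where a whole thing is asked for, a point or a joint stands for the part that bears it (a point fixed in the world has none). Each returns a list of dicts, best first, with "p" (0 to 1); they miss things now and then, are a little off and sometimes report something else, mostly with a low value. They report only what shows in the picture. A call takes as long as a camera call. They do not tell look-alikes from the thing itself.
- search_frame(camera, target): "centre" ([x, y, z] in m, in world coordinates, good to about 4 mm: the middle of the surface that is visible of it).
The state is a dict: "time_s": time; "q": joint angles; "joint_velocities": joint speeds; "joint_torque": joint torques, N m; "eef_pos": TCP position; "ee_rot": TCP orientation; "ft_force": force on the tool from outside, world axes, zero at the start; "torque": the same for the moment, N m; "width": finger opening in m.
Only numpy, scipy, OpenCV 4.12 (cv2) and the standard library are available. Lean on these libraries where they do the work, as an engineer would, in place of code of your own. Each camera call takes 0.05 s, during which the arm holds its last target.

### The job

Put the blue-capped reagent bottle back upright in the blue bay of the shelf, setting it down gently. Then take the blue label holder out of its stand and push it down behind the front lip of the blue bay, without forcing it, until it is fully home on the springy self-adhesive strip at the bottom, and keep it pressed there: finish with the gripper still pressing it home while the adhesive takes. Leave all the other bottles, the cups, the beaker and the blank label holder where they are.

Things in the scene. Friction and masses are not known exactly. Their poses are not given: they have to be found in the camera images.
- bottle_blue: Blue-capped amber reagent bottle, loose on the bench, 90 mm high, about 0.13 to 0.25 kg. Body 52 mm in diameter up to 52 mm, shoulder up to 63 mm, cap 38 mm in diameter from 68 to 90 mm high. Origin: centre of the underside, z up. Round, so its yaw does not matter.
- bay_blue: Blue plastic bay, fixed; blue, yellow and red bays stand side by side in any order on the white shelf board. Origin: centre of its underside, 15 mm above the bench; x from its front (lip, facing the robot) to its rear, z up. 125 x 92 mm. Bottle space: floor at z 6 mm, x -42 to +62 mm, y -43 to +43 mm; side walls 32 mm high, rear wall 45 mm. Label channel along the front.
- blue_channel (a point): Middle of the blue bay's label channel, on top of the free strip at its bottom (25 mm above the bench; at x -53.5, z +10 mm in the bay), axes as the bay's. The channel lies along y behind the lip, open upward: 7 mm wide (x), 86 mm long. Its walls rise upright 22 mm above this point, then roll apart to a mouth about 20 mm wide, 30 mm above it.
- bedding (a joint): Springy self-adhesive black rubber strip along the bottom of the blue bay's label channel, 82 x 6 mm: how far it is pressed down, in m. 0 = free (its top 10 mm above the bay's origin), 0.003 = fully pressed (top at 7 mm, hard stop). It pushes back with about 3 N when first touched and 7.5 N when fully pressed.
- holder_blue: Blue label holder, loose, 28 to 46 g, upright in one of the stand's two slots. White plate 4 mm thick (x), 60 mm wide (y), 52 mm high; on top a blue finger bead 12 mm thick (x), 60 mm wide (y), from 52 to 72 mm high. Origin: centre of the plate's underside, z up; both faces alike, either way round is right. The plate stands 22 mm deep in its slot, the bead is free on both sides.
- caddy: Grey label stand, fixed, 110 (x) x 90 (y) mm. Origin: centre of its underside. Its floor is 6 mm up; two slots along its y, at x -32 and +32 mm, 6 mm wide, with walls up to 28 mm. Each slot holds one label holder (blue or white, in either order), its plane along the slot.
- bay_yellow: Yellow bay, same shape and axes as the blue one; its own yellow label holder is already stuck in place and its bottle stands in it. Leave alone.
- bay_red: Red bay, same shape and axes; its own red label holder is already stuck in place, its bottle space is empty. Leave alone.
- holder_blank: Spare label holder with a white bead, same shape and axes as the blue one, in the stand's other slot. Leave alone.
- bottle_yellow: Yellow-capped bottle in the yellow bay, same shape as the blue one. Leave alone.
- bottle_red: Red-capped bottle in use, on the bench behind the shelf, same shape. Leave alone.
- cup_a: White specimen cup with green lid, 66 mm in diameter, 67 mm high, on the bench between robot and shelf. Origin: centre of the underside. Leave alone.
- cup_b: Clear specimen cup with green lid, same size, on the bench to the right of the shelf. Leave alone.
- beaker: Steel beaker, 76 mm in diameter, 100 mm high, on the bench to the left of the shelf. Origin: centre of the underside. Leave alone.
Things that resemble listed ones, but are neither listed nor needed, are in the scene too. Leave any black or red look-alike of the holder_blue alone.

How it is judged:
By the outcome, as a careful person would: the job done as asked, in the order asked, and still so for the second after the job is handed in, while the arm keeps its last pose, push and grip.
It also fails if it takes over 58 s, if anything falls off the work surface, if the arm or the gripper's body presses on something with over 40 N, if the wrist force passes 120 N, or if a joint passes its speed limit or range.

## Working session

There is one attempt and no reset: what is moved stays moved. The work goes in short steps, Python scripts to look and compute and a tool call to move; the robot and the scene stay as the last step left them, time stands still between calls to the robot, and variables do not carry over. Pictures are saved under pics/ and viewed, and the job is handed in when it is done.

Besides the shell and the picture viewer there is one more tool, called by a JSON object that holds its "method" and its "body". apply_moves: Moves the arm, as the interface text tells. Scaled input: -1 to 1 covers 30 mm each way for a shift and 6 degrees each way for a turn. Its arguments: {"type":"object","properties":{"motion":{"type":"array","items":{"type":"array","items":{"type":"array","items":{"type":"number"}}}},"gripper":{"type":"number"}},"required":["motion"]}

```bash
ls; mkdir -p pics; python3 - <<'E'
from plant import *
import cv2
for n in ("side","top"):
    p,d=grab_frame(n); cv2.imwrite(f"pics/{n}0.png",p[:,:,::-1])
    c=camera_params(n); print(n,c)
    for t in ("bottle_blue","bay_blue","blue_channel","holder_blue","caddy","cup_a","cup_b","beaker"):
        try: print(t,[(r["p"],[round(float(v),4) for v in r["centre"]]) for r in search_frame(n,t)][:4])
        except Exception as e: print(t,e)
print(get_state())
E
```

```text
pics
side {'K': array([[361.1749626 ,   0.        , 321.70444706],
       [  0.        , 361.1749626 , 203.61833312],
       [  0.        ,   0.        ,   1.        ]]), 'cam_to_world': array([[-0.98704064,  0.07768462, -0.1404132 ,  0.41689139],
       [-0.16042474, -0.49858107,  0.85186901,  0.77026344],
       [-0.00383024,  0.86335509,  0.50458232,  0.50507104],
       [ 0.        ,  0.        ,  0.        ,  1.        ]])}
bottle_blue [(0.58, [0.4627, -0.2755, 0.0495])]
bay_blue [(0.97, [0.6064, 0.0733, 0.0332]), (0.64, [0.667, 0.3166, 0.0705])]
blue_channel [(0.8, [0.605, 0.0744, 0.033])]
holder_blue [(0.98, [0.4635, 0.1751, 0.0394]), (0.84, [0.2896, 0.3596, 0.0412]), (0.72, [0.4069, 0.3188, 0.0643]), (0.63, [0.2931, 0.2116, 0.0434])]
caddy [(0.63, [0.4342, 0.3142, 0.0102])]
cup_a [(0.73, [0.4269, 0.0812, 0.0575]), (0.57, [0.6494, -0.2992, 0.0502])]
cup_b [(0.73, [0.4269, 0.0812, 0.0575]), (0.57, [0.6494, -0.2992, 0.0502])]
beaker [(0.93, [0.6657, 0.3174, 0.0702])]
top {'K': array([[511.16266863,   0.        , 309.6308949 ],
       [  0.        , 511.16266863, 193.01642126],
 
[... 878 characters left out ...]
0.3048, 0.0575])]
{'time_s': 0.9, 'q': array([ 1.10338293e+00,  3.50684302e-01,  1.65180320e+00, -1.16094024e-05,
        1.13908957e+00, -8.45691727e-02]), 'joint_velocities': array([-7.67456562e-04,  8.90971420e-04, -2.15042793e-03,  5.11323256e-04,
        9.92010986e-05, -5.31037379e-05]), 'joint_torque': array([-3.69570029e-03, -5.06035066e+01, -2.91634977e+01, -4.09902295e-04,
        7.24241727e-04, -7.08778700e-06]), 'eef_pos': array([0.20541555, 0.51018667, 0.23129694]), 'ee_rot': array([ 0.69419585, -0.69418728,  0.13452398, -0.13453416]), 'ft_force': array([-0.46826877, -0.5092939 ,  0.09138142]), 'torque': array([0.01354755, 0.0151298 , 0.01283305]), 'width': 0.08533590843513099}
```

View pics/side0.png

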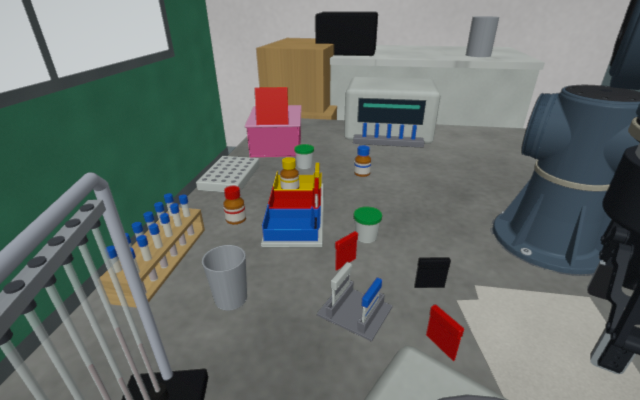

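View pics/top0.png

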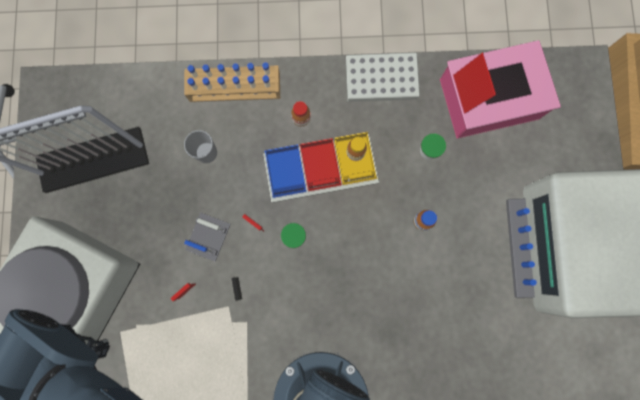

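```bash
cat > h.py <<'E'
from plant import *
import numpy as np, cv2
from scipy.spatial.transform import Rotation as R
def cloud(n,save=None):
    p,d=grab_frame(n); c=camera_params(n); K=c["K"]; T=c["cam_to_world"]
    if save: cv2.imwrite(save,p[:,:,::-1])
    v,u=np.mgrid[:400,:640]
    P=np.stack([(u-K[0,2])/K[0,0]*d,-(v-K[1,2])/K[1,1]*d,-d],-1)@T[:3,:3].T+T[:3,3]
    return p,d,P
def proj(n,X):
    c=camera_params(n);K=c["K"];T=c["cam_to_world"]
    q=(np.asarray(X)-T[:3,3])@T[:3,:3]; return K[0,0]*q[...,0]/-q[...,2]+K[0,2],K[1,1]*q[...,1]/q[...,2]+K[1,2]
def R_(): 
    s=get_state(); q=s["ee_rot"]; return s["eef_pos"],R.from_quat([q[1],q[2],q[3],q[0]]).as_matrix(),s
E
python3 - <<'E'
from h import *
p,d,P=cloud("top")
np.savez("top0.npz",p=p,d=d,P=P)
hsv=cv2.cvtColor(p,cv2.COLOR_RGB2HSV)
def rep(nm,box,lo,hi,zlo=0,zhi=.3):
    u0,v0,u1,v1=box; m=np.zeros(d.shape,bool); m[v0:v1,u0:u1]=1
    m&=cv2.inRange(hsv,lo,hi)>0; m&=(P[...,2]>zlo)&(P[...,2]<zhi)&(d>0)
    X=P[m]; r=cv2.minAreaRect((X[:,:2]*1000).astype(np.float32)); 
    print(nm,len(X),X.mean(0).round(4),np.percentile(X[:,2],[5,50,95]).round(4),"rect",r)
rep("cap",(410,200,450,235),(100,100,40),(130,255,255),.07)
rep("bead",(175,230,215,260),(100,100,40),(130,255,255),.055)
rep("wbead",(190,210,225,235),(0,0,150),(180,60,255),.055)
rep("bay",(255,140,310,205),(100,100,40),(130,255,255),.015)
rep("bayfloor",(255,140,310,205),(100,100,40),(130,255,255),.012,.028)
rep("redbay",(295,130,345,200),(0,100,40),(8,255,255),.015)
p,T,s=R_(); print(T.round(3))
i=cv2.resize(np.load("top0.npz")["p"][120:270,170:440],None,fx=2.9,fy=2.9,interpolation=cv2.INTER_CUBIC)
cv2.imwrite("pics/z0.png",i[:,:,::-1])
E
```

```text
cap 170 [ 0.4572 -0.2927  0.0888] [0.0844 0.0885 0.0937] rect ((457.6343688964844, -293.0648498535156), (36.09846878051758, 34.20865249633789), 88.64634704589844)
bead 98 [0.4048 0.3096 0.0758] [0.0711 0.0762 0.0809] rect ((404.3758239746094, 309.5691833496094), (57.92609405517578, 10.898066520690918), 67.37876892089844)
wbead 91 [0.4605 0.2785 0.0763] [0.0708 0.0762 0.0811] rect ((460.99066162109375, 279.50152587890625), (56.53300476074219, 10.802595138549805), 67.47990417480469)
bay 1494 [0.6047 0.0762 0.0273] [0.0163 0.0213 0.0545] rect ((598.7940673828125, 74.67520141601562), (128.45460510253906, 89.18781280517578), 8.827496528625488)
bayfloor 1148 [0.6098 0.0773 0.0198] [0.015  0.0197 0.0246] rect ((602.94287109375, 76.23374938964844), (116.51970672607422, 86.04378509521484), 8.600375175476074)
redbay 1504 [ 0.6176 -0.0205  0.0318] [0.0161 0.0216 0.0902] rect ((613.0753173828125, -21.410858154296875), (129.0626678466797, 92.5069351196289), 8.525197982788086)
[[ 0.928  0.     0.373]
 [-0.373  0.     0.928]
 [ 0.    -1.     0.   ]]
```

View pics/z0.png

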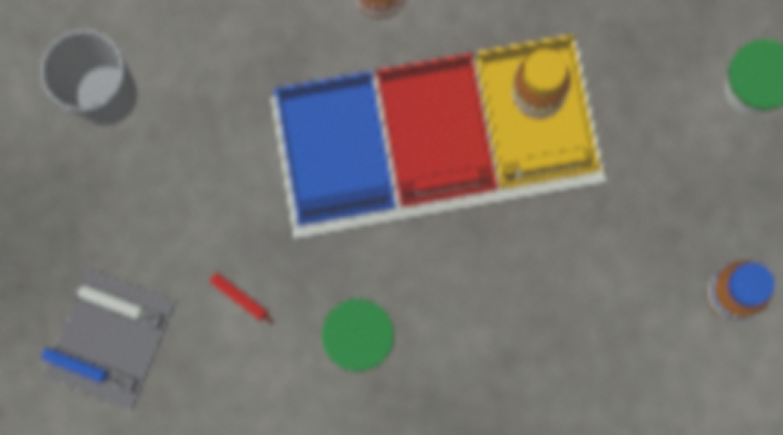

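{"method": "apply_moves", "body": {"motion": [[[0,0,0,1],[0,0,0,1],[0,0,0,1],[0,0,0,1],[0,0,0,1],[0,0,0,1],[0,0,0,1],[0,0,0,1]]], "gripper": -1}}

```text
time_s: 1.95
eef_pos: [0.2054, 0.5102, 0.2313]
ee_rot: [0.574, -0.574, 0.413, -0.413]
ft_force: [1.2, -0.2, -0.3]
width: 0.0852
```

```bash
cat >> h.py <<'E'
def to(x,y,z=None,yaw=None):
    p,T,s=R_(); psi=np.degrees(np.arctan2(T[1,2],T[0,2])); D=np.array([x,y,p[2] if z is None else z])-p
    l=T.T@D
    print("t",round(s["time_s"],2),"pos",p.round(4),"yaw",psi.round(2),"tool shift mm",(l*1000).round(1),"units",(l/.03).round(2),"turn units",None if yaw is None else round((psi-yaw)/6,2),"F",s["ft_force"].round(1),"w",round(s["width"],4))
E
python3 -c "
from h import *
to(.4574,-.293,.2,8.6)
p=np.load('top0.npz');P=p['P'];hsv=cv2.cvtColor(p['p'],cv2.COLOR_RGB2HSV)
for b,lo,hi in (((175,230,215,260),(100,100,40),(130,255,255)),((190,210,225,235),(0,0,150),(180,60,255))):
    m=np.zeros(P.shape[:2],bool);m[b[1]:b[3],b[0]:b[2]]=1;m&=(cv2.inRange(hsv,lo,hi)>0)&(P[...,2]>.055)
    X=P[m][:,:2];c=X.mean(0);w,V=np.linalg.eigh(np.cov((X-c).T));print(c,np.degrees(np.arctan2(V[1,1],V[0,1])))
"
```

```text
t 1.95 pos [0.2054 0.5102 0.2313] yaw 18.53 tool shift mm [841.6  31.3 -16.3] units [28.05  1.04 -0.54] turn units 1.66 F [ 1.2 -0.2 -0.3] w 0.0852
[0.40401818 0.30635901] 74.5983199197222
[0.46050915 0.27852223] 67.3121667502973
```

{"method": "apply_moves", "body": {"motion": [[[0,0,0,0.83],[0,0,0,0.83],[1,0,0,0],[1,0,0,0],[1,0,0,0],[1,0,0,0],[1,0,0,0],[1,0,0,0]]]}}

```text
time_s: 2.95
eef_pos: [0.2313, 0.3281, 0.2311]
ee_rot: [0.535, -0.534, 0.463, -0.463]
ft_force: [0.6, -0.2, 0.2]
width: 0.0851
```

```bash
python3 -c "
from h import *
to(.4574,-.293,.2,8.6)"
```

```text
t 2.95 pos [0.2313 0.3281 0.2311] yaw 8.26 tool shift mm [647.2  30.7 134.5] units [21.57  1.02  4.48] turn units -0.06 F [ 0.6 -0.2  0.2] w 0.0851
```

{"method": "apply_moves", "body": {"motion": [[[1,0,0.6,0],[1,0,0.6,0],[1,0,0.6,0],[1,0,0.6,0],[1,0,0.6,0],[1,0,0.6,0],[1,0,0.6,0],[1,0,0.3,0]]]}}

```text
time_s: 3.95
eef_pos: [0.4042, 0.1025, 0.2326]
ee_rot: [0.537, -0.533, 0.462, -0.463]
ft_force: [1.1, 0.3, 0.3]
width: 0.0854
```

{"method": "apply_moves", "body": {"motion": [[[1,0,0,0],[1,0,0,0],[1,0,0,0],[1,0,0,0],[1,0.2,0,0],[1,0.2,0,0],[1,0.2,0,0],[1,0.2,0,0]]]}}

```text
time_s: 4.95
eef_pos: [0.4408, -0.1434, 0.2087]
ee_rot: [0.537, -0.532, 0.461, -0.464]
ft_force: [-0.1, 0.0, 0.6]
width: 0.0854
```

```bash
python3 -c "
from h import *
to(.4574,-.293,.13,8.6)
p,d,P=cloud('side','pics/s1.png')
print(search_frame('side','bottle_blue')); to(.4574,-.293,.13,8.6)"
```

```text
t 4.95 pos [ 0.4408 -0.1434  0.2087] yaw 8.31 tool shift mm [150.5  78.5  -5.9] units [ 5.02  2.62 -0.2 ] turn units -0.05 F [-0.1  0.   0.6] w 0.0854
[{'centre': [0.4597, -0.275, 0.0498], 'p': 0.82}]
t 5.05 pos [ 0.4408 -0.1443  0.2083] yaw 8.19 tool shift mm [149.7  78.1  -5.4] units [ 4.99  2.6  -0.18] turn units -0.07 F [0.2 0.7 1.2] w 0.0854
```

View pics/s1.png

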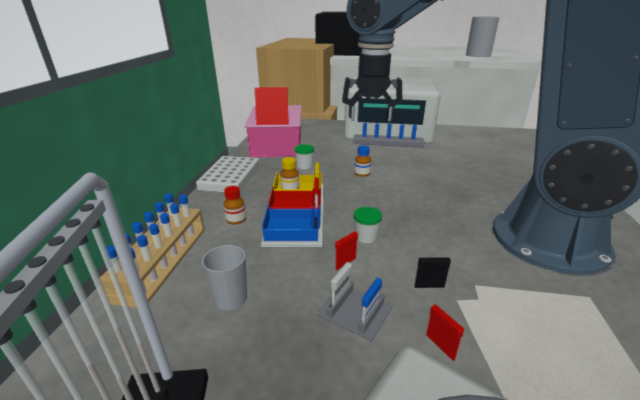

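{"method": "apply_moves", "body": {"motion": [[[1,0.5,0,0],[1,0.5,0,0],[1,0.5,-0.1,0],[1,0.5,-0.1,0],[1,0.4,0,-0.07],[0,0,0,0]]]}}

```text
time_s: 5.8
eef_pos: [0.4582, -0.2945, 0.1353]
ee_rot: [0.539, -0.534, 0.459, -0.463]
ft_force: [0.0, 0.8, 0.3]
width: 0.0855
```

```bash
python3 -c "
from h import *
to(.4574,-.293,.058,8.6)"
```

```text
t 5.8 pos [ 0.4582 -0.2945  0.1353] yaw 8.68 tool shift mm [-1.5 77.3 -1.3] units [-0.05  2.58 -0.04] turn units 0.01 F [0.  0.8 0.3] w 0.0855
```

{"method": "apply_moves", "body": {"motion": [[[-0.05,0.6,-0.04,0],[0,0.6,0,0],[0,0.6,0,0],[0,0.5,0,0],[0,0.3,0,0],[0,0,0,0]]]}}

```text
time_s: 6.55
eef_pos: [0.4589, -0.2879, 0.0578]
ee_rot: [0.54, -0.534, 0.458, -0.463]
ft_force: [0.4, -1.1, -0.1]
width: 0.0855
```

{"method": "apply_moves", "body": {"motion": [[[0,0,0,0],[0,0,0,0],[0,0,0,0],[0,0,0,0],[0,0,0,0],[0,0,0,0]]], "gripper": 1}}

```text
time_s: 7.3
eef_pos: [0.4595, -0.2884, 0.0594]
ee_rot: [0.54, -0.534, 0.457, -0.464]
ft_force: [-0.5, 1.0, -0.2]
width: 0.0364
```

```bash
python3 -c "
from h import *
to(.4574,-.293,.058,8.6)
p,d,P=cloud('side','pics/s2.png')
cv2.imwrite('pics/s2z.png',cv2.resize(p[60:220,280:440],None,fx=3.7,fy=3.7)[:,:,::-1])"
```

```text
t 7.3 pos [ 0.4595 -0.2884  0.0594] yaw 8.78 tool shift mm [ 4.2  1.3 -2.8] units [ 0.14  0.04 -0.09] turn units 0.03 F [-0.5  1.  -0.2] w 0.0364
```

View pics/s2z.png

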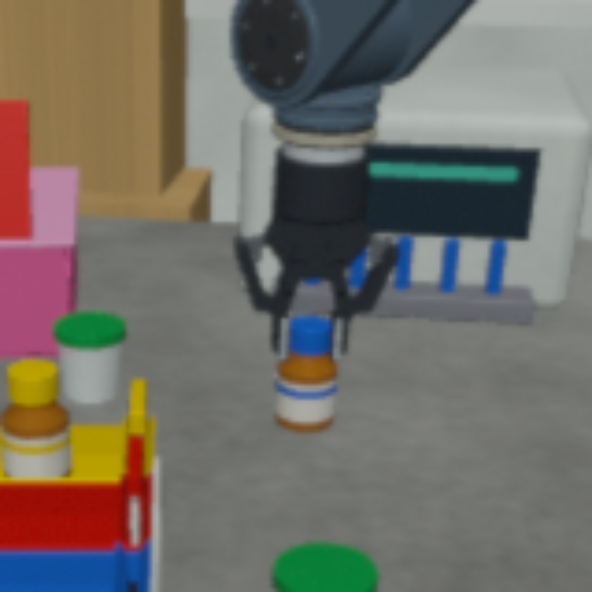

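{"method": "apply_moves", "body": {"motion": [[[0,-0.3,0,0],[0,-0.8,0,0],[0,-1,0,0],[0,-1,0,0],[0,-1,0,0],[0,-0.6,0,0],[0,0,0,0]]]}}

```text
time_s: 8.22
eef_pos: [0.4573, -0.2883, 0.2078]
ee_rot: [0.54, -0.534, 0.457, -0.464]
ft_force: [0.3, 0.5, -2.5]
width: 0.0362
```

```bash
python3 -c "
from h import *
to(.614,.080,.195,8.6)
p,T,s=R_();print(T[:,1])"
```

```text
t 8.22 pos [ 0.4573 -0.2883  0.2078] yaw 8.78 tool shift mm [-340.2   15.   210.9] units [-11.34   0.5    7.03] turn units 0.03 F [ 0.3  0.5 -2.5] w 0.0362
[ 1.39167332e-02  2.28256483e-04 -9.99903132e-01]
```

{"method": "apply_moves", "body": {"motion": [[[-0.5,0,0.3,0],[-0.95,0,0.6,0],[-0.95,0,0.6,0],[-0.95,0,0.6,0],[-0.95,0,0.6,0],[-0.95,0,0.6,0],[-0.95,0,0.6,0],[-0.95,0,0.6,0]]]}}

```text
time_s: 9.22
eef_pos: [0.5581, -0.042, 0.2019]
ee_rot: [0.539, -0.534, 0.461, -0.46]
ft_force: [0.5, -0.0, -1.7]
width: 0.0363
```

```bash
python3 -c "
from h import *
to(.614,.080,.195,8.6)
p,T,s=R_();print(T[:,1])"
```

```text
t 9.22 pos [ 0.5581 -0.042   0.2019] yaw 8.67 tool shift mm [-112.1    7.8   73.6] units [-3.74  0.26  2.45] turn units 0.01 F [ 0.5 -0.  -1.7] w 0.0363
[ 0.00303858  0.00540628 -0.99998077]
```

{"method": "apply_moves", "body": {"motion": [[[-0.9,0,0.6,0],[-0.9,0,0.6,0],[-0.9,0,0.6,0],[-0.8,0,0.5,0],[-0.3,0,0.15,0],[0,0,0,0]]]}}

```text
time_s: 9.98
eef_pos: [0.6113, 0.0936, 0.196]
ee_rot: [-0.537, 0.538, -0.463, 0.456]
ft_force: [-0.0, 0.4, -0.5]
width: 0.0364
```

```bash
python3 -c "
from h import *
to(.614,.080,.083,8.6)
p,T,s=R_();print(T[:,1])
p,d,P=cloud('top','pics/t3.png'); np.savez('top3.npz',p=p,P=P)
cv2.imwrite('pics/t3z.png',cv2.resize(p[100:240,220:400],None,fx=4,fy=4)[:,:,::-1])
p,d,P=cloud('side','pics/s3.png'); np.savez('side3.npz',p=p,P=P)
cv2.imwrite('pics/s3z.png',cv2.resize(p[120:270,220:400],None,fx=4,fy=4)[:,:,::-1])
"
```

```text
t 9.97 pos [0.6113 0.0936 0.196 ] yaw 8.96 tool shift mm [ 14.7 112.9   1.3] units [0.49 3.76 0.04] turn units 0.06 F [-0.   0.4 -0.5] w 0.0364
[-0.00756857  0.00603441 -0.99995315]
```

View pics/t3z.png

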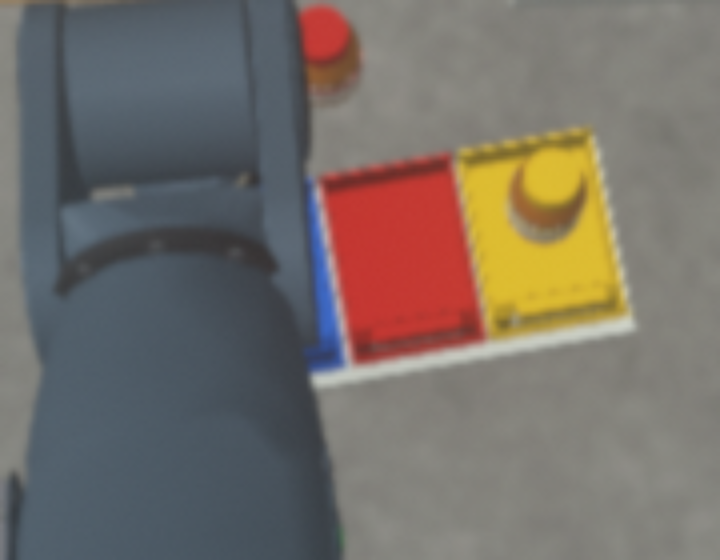

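View pics/s3z.png

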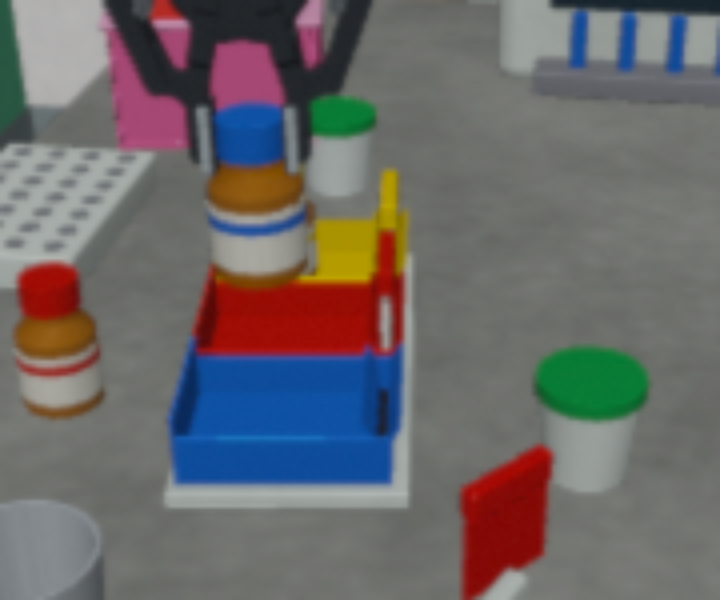

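{"method": "apply_moves", "body": {"motion": [[[0.5,0.3,0.04,0.06],[0,0.8,0,0],[0,0.9,0,0],[0,0.8,0,0],[0,0.5,0,0],[0,0,0,0]]]}}

```text
time_s: 10.82
eef_pos: [0.614, 0.0694, 0.0927]
ee_rot: [-0.534, 0.534, -0.467, 0.461]
ft_force: [0.8, -0.3, -1.3]
width: 0.0362
```

```bash
python3 -c "
from h import *
to(.614,.080,.083,8.6)
p,T,s=R_();print(T[:,1])
p,d,P=cloud('side','pics/s4.png')
cv2.imwrite('pics/s4z.png',cv2.resize(p[120:270,220:400],None,fx=4,fy=4)[:,:,::-1])
"
```

```text
t 10.82 pos [0.614  0.0694 0.0927] yaw 8.07 tool shift mm [-10.5   9.8   1.5] units [-0.35  0.33  0.05] turn units -0.09 F [ 0.8 -0.3 -1.3] w 0.0362
[-0.00719704  0.00484177 -0.99996238]
```

View pics/s4z.png

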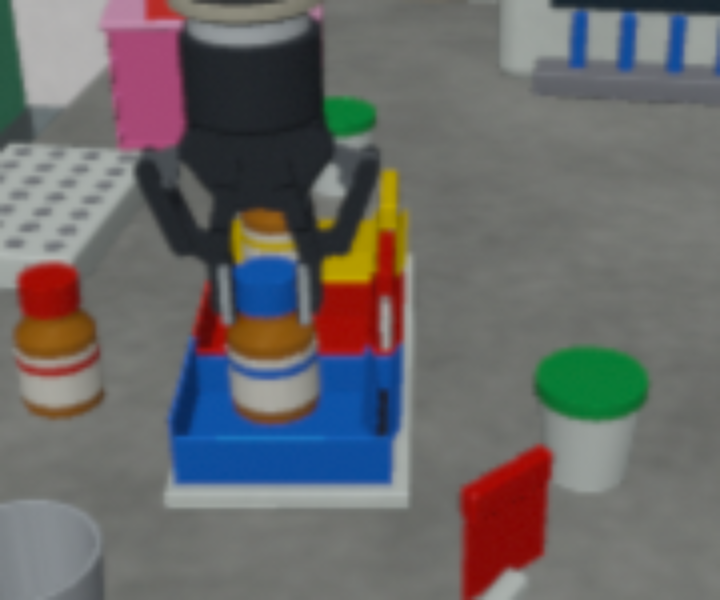

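{"method": "apply_moves", "body": {"motion": [[[-0.35,0.1,0,0],[0,0.1,0,0],[0,0.08,0,0],[0,0.08,0,0],[0,0.05,0,0]]]}}

```text
time_s: 11.5
eef_pos: [0.6141, 0.0808, 0.083]
ee_rot: [0.535, -0.533, 0.465, -0.462]
ft_force: [0.5, 0.4, -1.1]
width: 0.0364
```

```bash
python3 -c "
from h import *
to(.614,.080,.0804,8.6)"
```

```text
t 11.5 pos [0.6141 0.0808 0.083 ] yaw 8.1 tool shift mm [ 0.8  2.6 -0.3] units [ 0.03  0.09 -0.01] turn units -0.08 F [ 0.5  0.4 -1.1] w 0.0364
```

{"method": "apply_moves", "body": {"motion": [[[0,0.05,0,0],[0,0.04,0,0],[0,0,0,0]]]}}

```text
time_s: 11.88
eef_pos: [0.6143, 0.0808, 0.0807]
ee_rot: [0.535, -0.533, 0.465, -0.462]
ft_force: [0.1, -0.4, -1.3]
width: 0.0366
```

{"method": "apply_moves", "body": {"motion": [[[0,0.02,0,0],[0,0,0,0]]]}}

```text
time_s: 12.12
eef_pos: [0.6144, 0.0808, 0.0807]
ee_rot: [0.535, -0.533, 0.465, -0.462]
ft_force: [-1.1, 1.2, -0.6]
width: 0.0365
```

{"method": "apply_moves", "body": {"motion": [[[0,0.03,0,0],[0,0.03,0,0],[0,0,0,0]]]}}

```text
time_s: 12.5
eef_pos: [0.6146, 0.0809, 0.0807]
ee_rot: [0.535, -0.533, 0.465, -0.462]
ft_force: [-0.2, -0.3, -2.0]
width: 0.0369
```

{"method": "apply_moves", "body": {"motion": [[[0,0.06,0,0]]]}}

```text
time_s: 12.62
eef_pos: [0.6148, 0.0811, 0.0804]
ee_rot: [0.535, -0.533, 0.465, -0.462]
ft_force: [-11.3, 0.9, 28.9]
width: 0.0364
```

{"method": "apply_moves", "body": {"motion": [[[0,0.06,0,0]]]}}

```text
time_s: 12.75
eef_pos: [0.6148, 0.0812, 0.0804]
ee_rot: [0.536, -0.533, 0.465, -0.462]
ft_force: [-11.4, -0.9, 25.1]
width: 0.036
```

{"method": "apply_moves", "body": {"motion": [[[0,-0.03,0,0],[0,0,0,0]]]}}

```text
time_s: 13.0
eef_pos: [0.615, 0.0812, 0.0813]
ee_rot: [0.536, -0.532, 0.465, -0.462]
ft_force: [0.2, 0.1, -2.5]
width: 0.0363
```

{"method": "apply_moves", "body": {"motion": [[[0,0.03,0,0],[0,0,0,0]]]}}

```text
time_s: 13.25
eef_pos: [0.615, 0.0813, 0.0806]
ee_rot: [0.536, -0.532, 0.465, -0.462]
ft_force: [-1.8, -0.3, 3.2]
width: 0.036
```

Light contact now; release.

{"method": "apply_moves", "body": {"motion": [[[0,0,0,0],[0,0,0,0],[0,0,0,0],[0,0,0,0]]], "gripper": -0.4}}

```text
time_s: 13.75
eef_pos: [0.6151, 0.0812, 0.0799]
ee_rot: [0.536, -0.532, 0.465, -0.462]
ft_force: [0.0, 0.4, 0.1]
width: 0.0597
```

{"method": "apply_moves", "body": {"motion": [[[0,-0.3,0,0],[0,-0.8,0,0],[0,-1,0,0],[0,-1,0,0],[0,-1,0,0]]]}}

```text
time_s: 14.38
eef_pos: [0.6142, 0.0804, 0.2068]
ee_rot: [0.535, -0.533, 0.465, -0.462]
ft_force: [0.4, -0.3, 0.1]
width: 0.0599
```

```bash
python3 -c "
from h import *
to(.4045,.3085,.2,-22.5)
p,T,s=R_();print(T[:,1])
p,d,P=cloud('side','pics/s5.png'); np.savez('side5.npz',p=p,P=P,d=d)
cv2.imwrite('pics/s5z.png',cv2.resize(p[120:270,220:400],None,fx=4,fy=4)[:,:,::-1])
cv2.imwrite('pics/s5y.png',cv2.resize(p[220:350,300:460],None,fx=4,fy=4)[:,:,::-1])
"
```

```text
t 14.38 pos [0.6142 0.0804 0.2068] yaw 8.08 tool shift mm [-255.3    8.6 -175.5] units [-8.51  0.29 -5.85] turn units 5.1 F [ 0.4 -0.3  0.1] w 0.0599
[-0.00269657  0.00547759 -0.99998136]
```

View pics/s5z.png

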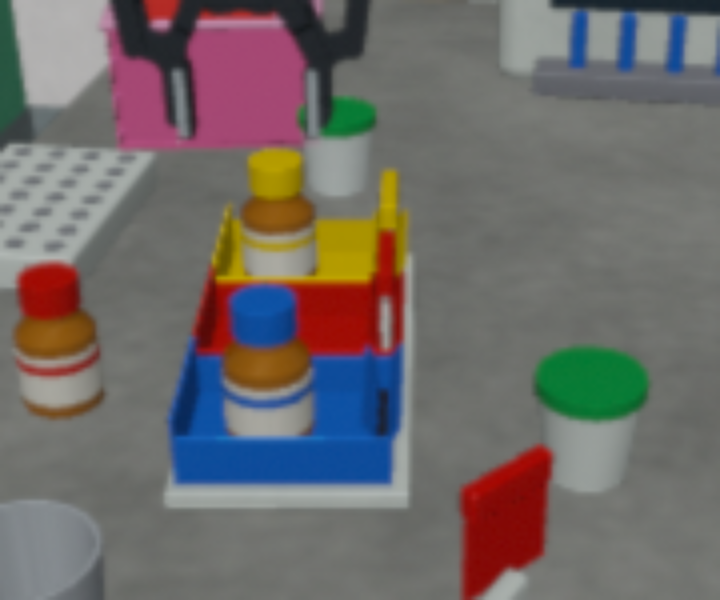

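View pics/s5y.png

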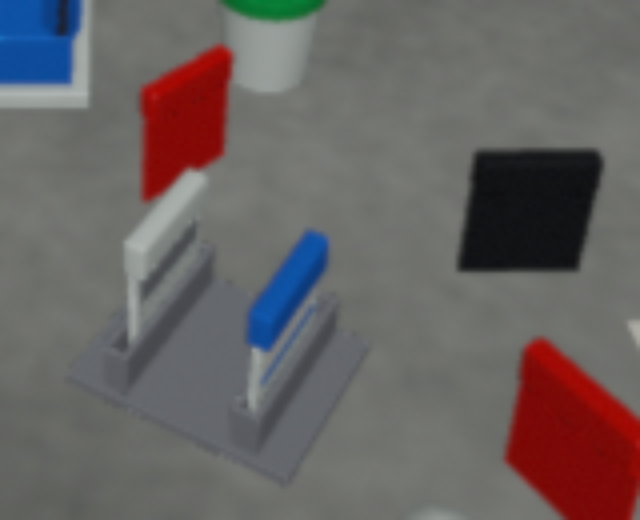

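```bash
cat > fit.py <<'E'
from h import *
from scipy.optimize import minimize
S=6
def softmask(p,box,kind):
    u0,v0,u1,v1=box; c=p[v0:v1,u0:u1].astype(np.float32)
    r,g,b=c[...,0],c[...,1],c[...,2]
    if kind=="blue": s=b-r
    elif kind=="white": s=np.minimum(np.minimum(r,g),b)
    lo,hi=np.percentile(s,20),np.percentile(s,99)
    return np.clip((s-lo)/(hi-lo),0,1)
def boxpts(x,y,yaw,sx,sy,z0,z1):
    c,s=np.cos(yaw),np.sin(yaw)
    return np.array([[x+c*a-s*b,y+s*a+c*b,z] for a in(-sx/2,sx/2) for b in(-sy/2,sy/2) for z in(z0,z1)])
def render(n,pts,box):
    u,v=proj(n,pts); q=np.stack([u-box[0]+.5,v-box[1]+.5],-1)*S-.5
    h=cv2.convexHull(q.astype(np.float32))
    im=np.zeros(((box[3]-box[1])*S,(box[2]-box[0])*S),np.float32)
    cv2.fillConvexPoly(im,np.round(h*16).astype(np.int32),1,shift=4)
    im=cv2.GaussianBlur(im,(0,0),S*.6)
    return cv2.resize(im,(box[2]-box[0],box[3]-box[1]),interpolation=cv2.INTER_AREA)
E
python3 - <<'E'
from fit import *
t=np.load("top0.npz")["p"]; s=np.load("side5.npz")["p"]
def fit(kind,x0,boxes):
    M=[(n,b,softmask(p,b,kind)) for n,p,b in boxes]
    f=lambda q:sum(((render(n,boxpts(q[0]/1e3,q[1]/1e3,np.radians(q[2]),.012,.06,.058,.078),b)-m)**2).sum() for n,b,m in M)
    best=min((minimize(f,np.array(x0)+d,method="Nelder-Mead",options=dict(initial_simplex=np.array(x0)+d+np.array([[0,0,0],[4,0,0],[0,4,0],[0,0,5]]))) for d in ([0,0,0],[2,-2,3])),key=lambda r:r.fun)
    print(kind,[b[0] for b in boxes],best.x.round(2),round(best.fun,2),f(x0))
bt=("top",t,(178,232,215,258)); bs=("side",s,(356,274,388,312))
wt=("top",t,(190,212,225,236)); ws=("side",s,(326,258,354,292))
for B in ([bt],[bs],[bt,bs]): fit("blue",[404.4,309,-22.5],B)
for B in ([wt],): fit("white",[461,279,-22.5],B)
E
```

```text
blue ['top'] [405.4  311.35 -21.84] 7.79 10.164773
blue ['side'] [407.61 310.24 -19.82] 42.56 75.88156
blue ['top', 'side'] [406.98 311.32 -20.48] 57.55 86.04633
white ['top'] [461.53 280.62 -22.93] 7.79 9.12227
```

{"method": "apply_moves", "body": {"motion": [[[-0.95,0,-0.6,0],[-0.95,0,-0.6,0],[-0.95,0,-0.6,0],[-0.95,0,-0.6,0],[-0.95,0,-0.6,0],[-0.95,0,-0.6,0],[-0.95,0,-0.6,0],[-0.95,0,-0.6,0]]], "gripper": 0}}

```text
time_s: 15.42
eef_pos: [0.4382, 0.2908, 0.2173]
ee_rot: [0.538, -0.528, 0.463, -0.466]
ft_force: [0.7, -0.3, -0.1]
width: 0.043
```

{"method": "apply_moves", "body": {"motion": [[[-0.3,0,-0.6,0],[0,0,0,1],[0,0,0,1],[0,0,0,1],[0,0,0,1],[0,0,0,1],[0,0,0,0]]]}}

```text
time_s: 16.3
eef_pos: [0.4159, 0.2958, 0.2193]
ee_rot: [-0.397, 0.385, -0.589, 0.59]
ft_force: [0.6, 0.3, 0.8]
width: 0.0427
```

```bash
python3 -c "
from h import *
to(.4065,.311,.1,-22)
p,T,s=R_();print(T[:,1])"
```

```text
t 16.3 pos [0.4159 0.2958 0.2193] yaw -22.89 tool shift mm [ -8.7 119.3 -15.8] units [-0.29  3.98 -0.53] turn units -0.15 F [0.6 0.3 0.8] w 0.0427
[ 0.01482341  0.00831974 -0.99985551]
```

{"method": "apply_moves", "body": {"motion": [[[-0.3,0.5,-0.53,-0.15],[0,1,0,0],[0,1,0,0],[0,0.9,0,0],[0,0,0,0]]]}}

```text
time_s: 16.92
eef_pos: [0.4024, 0.3132, 0.1119]
ee_rot: [-0.405, 0.394, -0.583, 0.584]
ft_force: [1.0, -0.5, 0.5]
width: 0.043
```

```bash
python3 -c "
from h import *
to(.4065,.311,.05,-22)
p,T,s=R_();print(T[:,1])
p,d,P=cloud('side','pics/s6.png')
cv2.imwrite('pics/s6y.png',cv2.resize(p[200:350,290:470],None,fx=4,fy=4)[:,:,::-1])
"
```

```text
t 16.93 pos [0.4024 0.3132 0.1119] yaw -21.23 tool shift mm [ 1.3 61.9  4. ] units [0.04 2.06 0.13] turn units 0.13 F [ 1.  -0.5  0.5] w 0.043
[ 0.01350047  0.00794423 -0.99987731]
```

View pics/s6y.png

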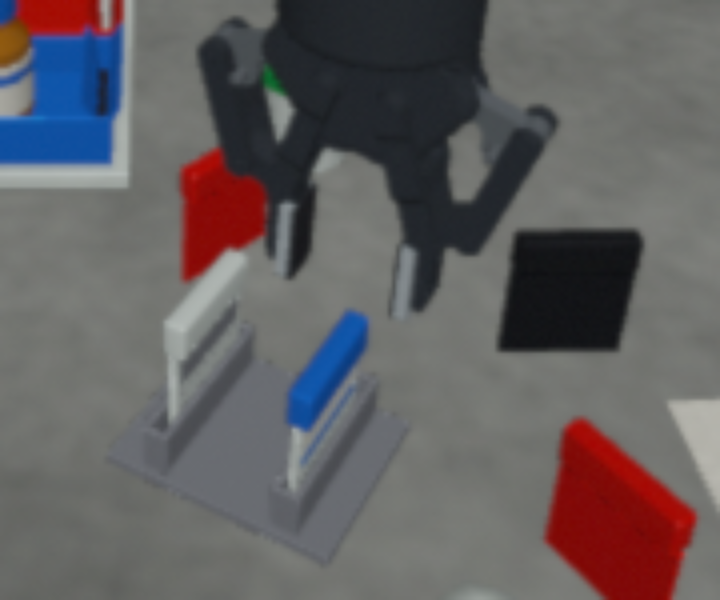

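{"method": "apply_moves", "body": {"motion": [[[0.04,0.5,0.13,0.1],[0,0.7,0,0],[0,0.5,0,0],[0,0.2,0,0],[0,0,0,0]]]}}

```text
time_s: 17.6
eef_pos: [0.4088, 0.3126, 0.0557]
ee_rot: [-0.404, 0.388, -0.585, 0.586]
ft_force: [-0.1, -0.1, 0.6]
width: 0.043
```

```bash
python3 -c "
from h import *
to(.4065,.311,.052,-22)
p,T,s=R_();print(T[:,1])
p,d,P=cloud('side','pics/s7.png')
cv2.imwrite('pics/s7y.png',cv2.resize(p[200:350,290:470],None,fx=4,fy=4)[:,:,::-1])
"
```

```text
t 17.6 pos [0.4088 0.3126 0.0557] yaw -21.81 tool shift mm [ 2.4  3.6 -1.6] units [ 0.08  0.12 -0.05] turn units 0.03 F [-0.1 -0.1  0.6] w 0.043
[ 0.01950502  0.01175804 -0.99974062]
```

View pics/s7y.png

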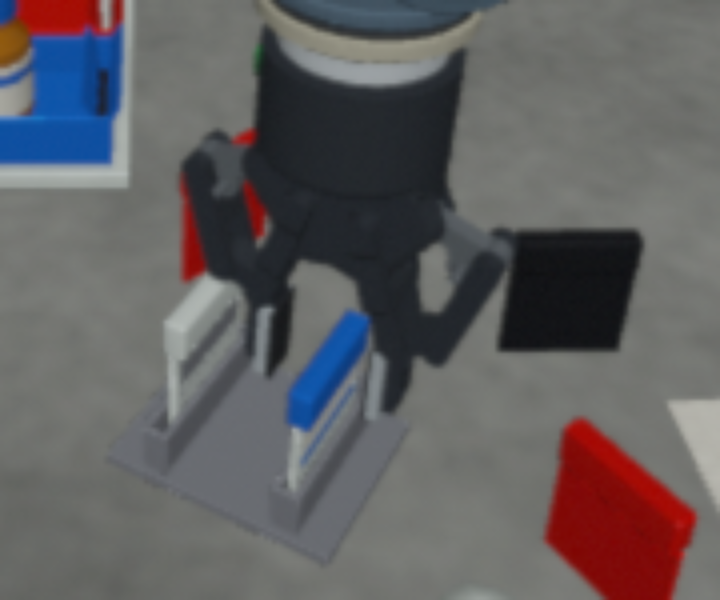

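{"method": "apply_moves", "body": {"motion": [[[0.08,0.15,-0.05,0],[0,0.08,0,0],[0,0,0,0]]]}}

```text
time_s: 18.02
eef_pos: [0.4071, 0.3113, 0.0495]
ee_rot: [-0.405, 0.388, -0.585, 0.586]
ft_force: [0.7, -0.2, -0.6]
width: 0.0427
```

{"method": "apply_moves", "body": {"motion": [[[0,0,0,0],[0,0,0,0],[0,0,0,0]]], "gripper": 0.5}}

```text
time_s: 18.4
eef_pos: [0.4073, 0.3114, 0.0498]
ee_rot: [-0.405, 0.387, -0.585, 0.586]
ft_force: [-0.5, 0.1, -0.1]
width: 0.021
```

```bash
python3 -c "
from h import *
to(.4065,.311,.050,-22)
p,T,s=R_();print(T[:,1])
p,d,P=cloud('side','pics/s8.png')
cv2.imwrite('pics/s8y.png',cv2.resize(p[220:330,320:420],None,fx=6,fy=6,interpolation=2)[:,:,::-1])
"
```

```text
t 18.4 pos [0.4073 0.3114 0.0498] yaw -21.8 tool shift mm [ 0.7 -0.2 -0.6] units [ 0.02 -0.01 -0.02] turn units 0.03 F [-0.5  0.1 -0.1] w 0.021
[ 0.02184959  0.01326559 -0.99967326]
```

View pics/s8y.png

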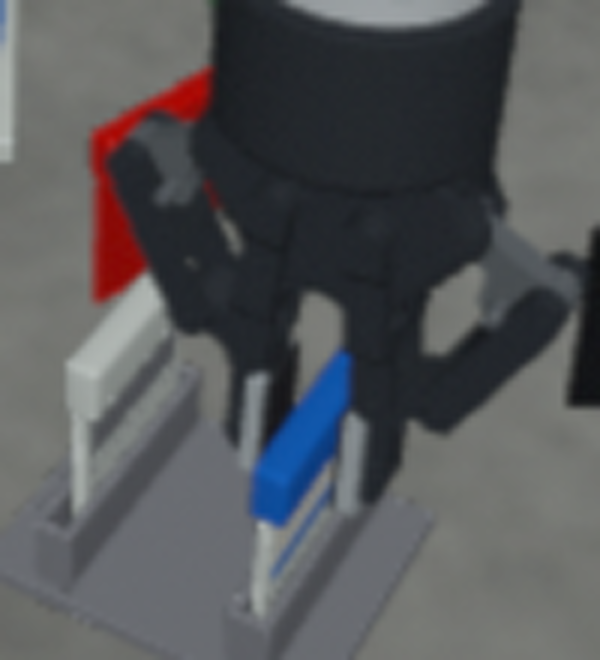

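{"method": "apply_moves", "body": {"motion": [[[0,0,0,0],[0,0,0,0],[0,0,0,0],[0,0,0,0]]], "gripper": 1}}

```text
time_s: 18.95
eef_pos: [0.4072, 0.3115, 0.0499]
ee_rot: [-0.405, 0.387, -0.585, 0.586]
ft_force: [-0.4, 0.9, 0.4]
width: 0.0111
```

```bash
python3 -c "
from h import *
to(.4065,.311,.050,-22)
p,T,s=R_();print(T[:,1],s['torque'])
p,d,P=cloud('side','pics/s9.png')
cv2.imwrite('pics/s9y.png',cv2.resize(p[220:330,320:420],None,fx=6,fy=6,interpolation=2)[:,:,::-1])
"
```

```text
t 18.95 pos [0.4072 0.3115 0.0499] yaw -21.82 tool shift mm [ 0.7 -0.1 -0.5] units [ 0.02 -0.   -0.02] turn units 0.03 F [-0.4  0.9  0.4] w 0.0111
[ 0.02159451  0.01327219 -0.99967871] [ 0.07407743  0.04663298 -0.03183605]
```

View pics/s9y.png

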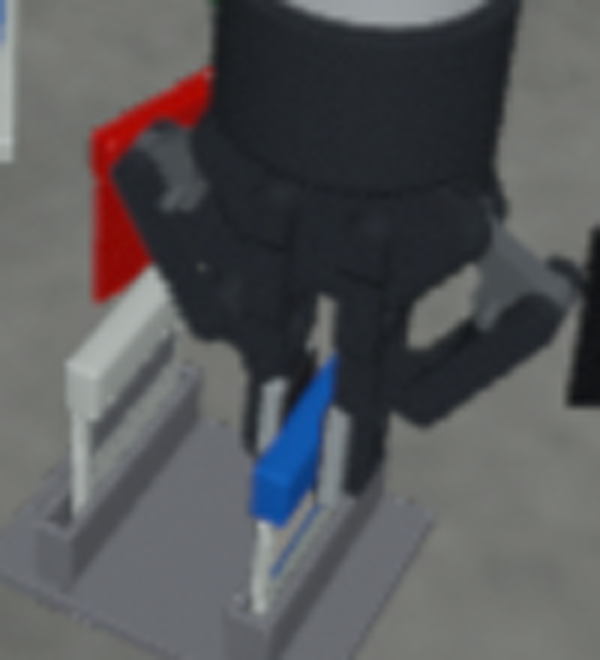

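```bash
python3 -c "
from h import *
p,T,s=R_();print(T.T@[0,0,1])"
```

```text
[-0.02037434 -0.99967809  0.01511979]
```

{"method": "apply_moves", "body": {"motion": [[[0,-0.2,0,0],[-0.01,-0.4,0.01,0],[-0.01,-0.5,0.01,0],[-0.02,-0.8,0.01,0],[-0.02,-1,0.01,0],[0,-1,0,0],[0,-0.8,0,0],[0,0,0,0]]]}}

```text
time_s: 20.0
eef_pos: [0.4062, 0.3109, 0.2019]
ee_rot: [-0.407, 0.386, -0.585, 0.586]
ft_force: [1.0, -0.1, -0.9]
width: 0.0108
```

```bash
python3 -c "
from h import *
to(.546,.0666,.17,8.6)
p,T,s=R_();print(T[:,1],s['torque'])
p,d,P=cloud('side','pics/s10.png')
cv2.imwrite('pics/s10y.png',cv2.resize(p[180:330,310:450],None,fx=4,fy=4,interpolation=2)[:,:,::-1])
"
```

```text
t 20.0 pos [0.4062 0.3109 0.2019] yaw -21.81 tool shift mm [175.7  31.6 219.9] units [5.86 1.05 7.33] turn units -5.07 F [ 1.  -0.1 -0.9] w 0.0108
[ 0.02594278  0.01577514 -0.99953895] [ 0.0178377   0.06568957 -0.07401981]
```

View pics/s10y.png

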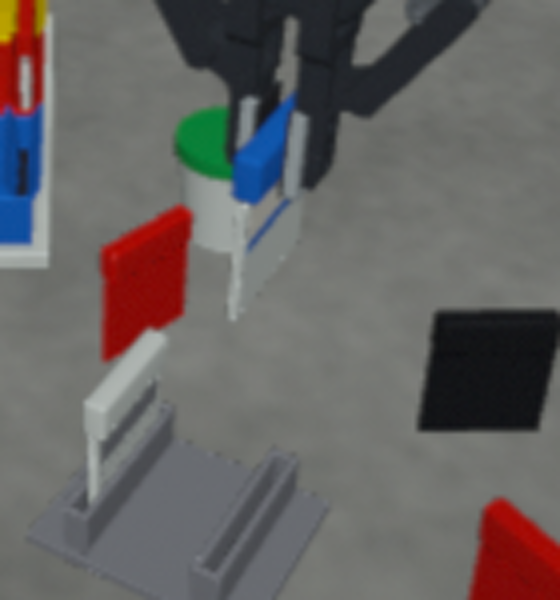

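```bash
python3 - <<'E'
from fit import *
f=np.load("top0.npz");t=f["p"];P=f["P"]; g=np.load("side5.npz");s=g["p"];Ps=g["P"]
th=np.radians(8.6);ex=np.array([np.cos(th),np.sin(th)]);ey=np.array([-ex[1],ex[0]])
for nm,PP in(("top",P),("side",Ps)):
  for col,yr in(("red",(-.07,.028)),("yel",(-.18,-.07))):
    o=np.array([.599,.0745]);L=np.stack([(PP[...,:2]-o)@ex,(PP[...,:2]-o)@ey],-1)
    yl={"red":(-.142,-.048),"yel":(-.236,-.142)}[col]
    m=(PP[...,2]>.068)&(PP[...,2]<.105)&(L[...,0]>-.075)&(L[...,0]<-.03)&(L[...,1]>yl[0])&(L[...,1]<yl[1])
    X=L[m];
    if len(X): print(nm,col,len(X),(X.mean(0)*1e3).round(1),(np.percentile(X,[3,97],axis=0)*1e3).round(1).tolist(),"fit slope deg",np.degrees(np.polyfit(X[:,1],X[:,0],1)[0]).round(2))
def blueness(p,b):
    c=p[b[1]:b[3],b[0]:b[2]].astype(np.float32); r=c[...,2]/(c.sum(-1)+1); return np.clip((r-.36)/(.60-.36),0,1)
def bay(x,y,yaw):
    c,s=np.cos(yaw),np.sin(yaw);pts=[]
    for a,zs in((-.0625,(.015,.055)),(.0625,(.015,.060))):
        for b in(-.046,.046):
            for z in zs: pts.append([x+c*a-s*b,y+s*a+c*b,z])
    return np.array(pts)
def fit(B,x0=(599,74.5,8.6)):
    M=[(n,b,blueness(p,b)) for n,p,b in B]
    fn=lambda q:sum(((render(n,bay(q[0]/1e3,q[1]/1e3,np.radians(q[2])),b)-m)**2).sum() for n,b,m in M)
    r=minimize(fn,x0,method="Nelder-Mead",options=dict(initial_simplex=np.array(x0)+np.array([[0,0,0],[4,0,0],[0,4,0],[0,0,4]])));print([b[0] for b in B],r.x.round(2),round(r.fun,1))
    return r
bt=("top",t,(258,138,316,205))
r=fit([bt])
b=bt[2];m=blueness(t,b);q=r.x;rn=render("top",bay(q[0]/1e3,q[1]/1e3,np.radians(q[2])),b)
cv2.imwrite("pics/fit.png",cv2.resize(np.dstack([m,rn,m])*255,None,fx=8,fy=8,interpolation=0))
E
```

```text
top red 127 [-55.9 -95.3] [[-60.9, -123.1], [-49.4, -67.4]] fit slope deg 0.01
top yel 124 [ -55.9 -190.3] [[-60.9, -218.3], [-49.4, -162.5]] fit slope deg 0.16
side red 88 [-51.2 -83.5] [[-56.6, -120.4], [-45.9, -64.8]] fit slope deg -0.49
side yel 59 [ -50.5 -180. ] [[-54.8, -216.8], [-45.8, -161.7]] fit slope deg -0.91
['top'] [602.33  74.97   9.18] 232.5[ WARN:0@0.852] global loadsave.cpp:1063 imwrite_ Unsupported depth image for selected encoder is fallbacked to CV_8U.
```

View pics/fit.png

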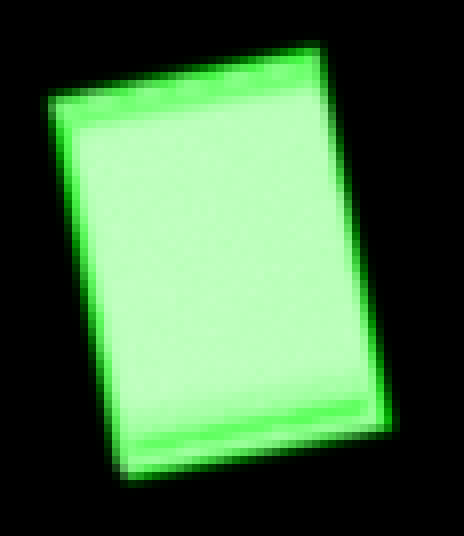

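{"method": "apply_moves", "body": {"motion": [[[0,0,0,-1],[0,0,0,-1],[0,0,0,-1],[0,0,0,-1],[0,0,0,-1],[0.5,0,0.2,0],[1,0,0.4,0],[1,0,0.4,0]]]}}

```text
time_s: 21.05
eef_pos: [0.445, 0.2369, 0.1938]
ee_rot: [0.543, -0.532, 0.458, -0.461]
ft_force: [0.3, -0.0, -1.3]
width: 0.011
```

{"method": "apply_moves", "body": {"motion": [[[1,0,0.4,0],[1,0,0.4,0],[1,0,0.4,0],[1,0,0.4,0],[0.5,0,0.2,0],[0,0,0,0]]]}}

```text
time_s: 21.8
eef_pos: [0.5208, 0.1006, 0.1905]
ee_rot: [0.537, -0.529, 0.464, -0.466]
ft_force: [0.9, -0.6, -0.8]
width: 0.0111
```

```bash
python3 -c "
from h import *
to(.5458,.0665,.125,8.6)
p,T,s=R_();print(T[:,1],s['torque'])"
```

```text
t 21.8 pos [0.5208 0.1006 0.1905] yaw 7.84 tool shift mm [37.6 65.5 19.4] units [1.25 2.18 0.65] turn units -0.13 F [ 0.9 -0.6 -0.8] w 0.0111
[ 0.00951075  0.00702191 -0.99993012] [ 0.01599238  0.02711274 -0.00779898]
```

{"method": "apply_moves", "body": {"motion": [[[0.6,0.2,0.3,-0.13],[0.6,0.7,0.3,0],[0,0.8,0,0],[0,0.3,0,0],[0,0,0,0]]]}}

```text
time_s: 22.42
eef_pos: [0.5431, 0.0707, 0.1291]
ee_rot: [0.54, -0.532, 0.46, -0.461]
ft_force: [0.8, -0.3, -0.6]
width: 0.0109
```

```bash
python3 -c "
from h import *
to(.5458,.0665,.125,8.6)
p,T,s=R_();print(T[:,1],s['torque'])
p,d,P=cloud('side','pics/s11.png'); np.savez('side11.npz',p=p,P=P)
cv2.imwrite('pics/s11z.png',cv2.resize(p[150:250,250:350],None,fx=6,fy=6,interpolation=2)[:,:,::-1])
p,d,P=cloud('top','pics/t11.png'); cv2.imwrite('pics/t11z.png',cv2.resize(p[100:240,220:400],None,fx=4,fy=4)[:,:,::-1])"
```

```text
t 22.43 pos [0.5431 0.0707 0.1291] yaw 8.64 tool shift mm [4.6 4.1 2. ] units [0.15 0.14 0.07] turn units 0.01 F [ 0.8 -0.3 -0.6] w 0.0109
[ 0.00870507  0.0078482  -0.99993131] [0.02746452 0.05653    0.02649169]
```

View pics/s11z.png

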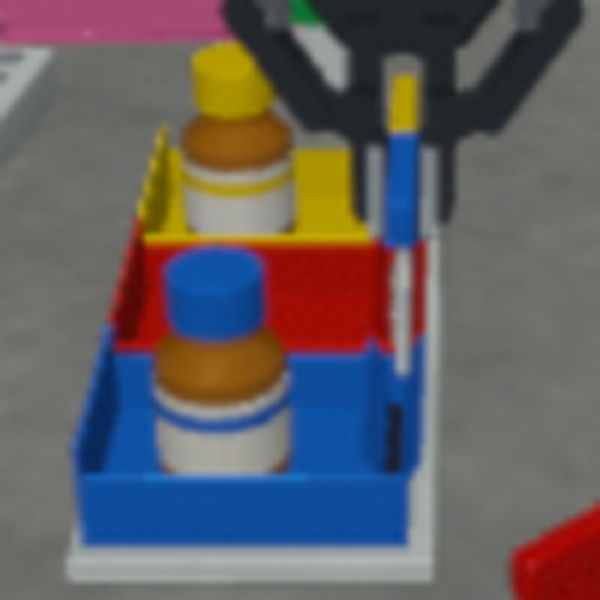

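View pics/t11z.png

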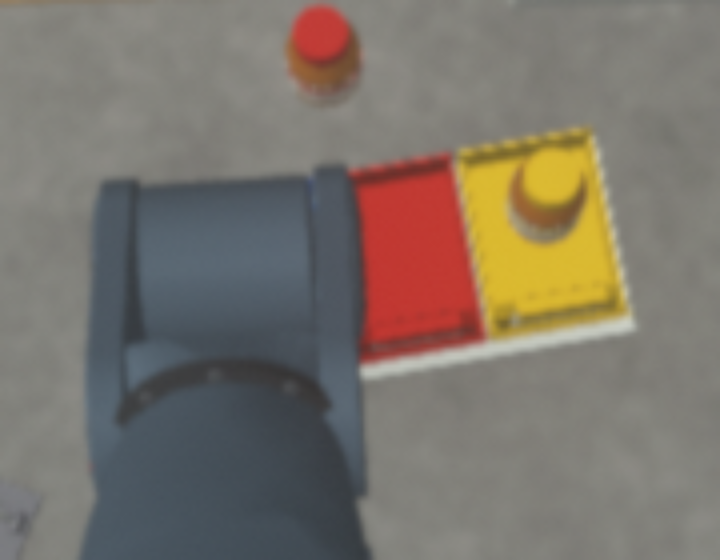

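```bash
python3 - <<'E'
from h import *
s=np.load("side11.npz")["p"]
for r in range(192,230,2): print(r,[tuple(int(v) for v in s[r,c]) for c in range(311,323)])
c=camera_params("side");K=c["K"];T=c["cam_to_world"]
th=np.radians(8.6);ex=np.array([np.cos(th),np.sin(th),0]);ey=np.array([-ex[1],ex[0],0]);o=np.array([.599,.0745,0])
def ray(u,v): return T[:3,:3]@np.array([(u-K[0,2])/K[0,0],-(v-K[1,2])/K[1,1],-1])
def onz(u,v,z): 
    d=ray(u,v);X=T[:3,3]+d*(z-T[2,3])/d[2]; return (X-o)@ex,(X-o)@ey,z
def ony(u,v,y):
    d=ray(u,v);k=(y-(T[:3,3]-o)@ey)/(d@ey);X=T[:3,3]+d*k;return (X-o)@ex,y,X[2]
for u,v in((315.8,220),(315.8,226)): print("strip",np.round(np.array(onz(u,v,.025))*1e3,1))
for u,v in((316.8,200),(317,205),(317,209)): print("plate",np.round(np.array(ony(u,v,.030))*1e3,1))
E
```

```text
192 [(151, 15, 6), (142, 13, 6), (117, 12, 8), (133, 19, 25), (136, 61, 63), (138, 131, 131), (142, 145, 145), (119, 93, 94), (121, 34, 35), (136, 49, 45), (155, 128, 124), (158, 157, 153)]
194 [(149, 12, 4), (142, 11, 5), (127, 10, 2), (125, 27, 24), (128, 87, 85), (152, 151, 148), (162, 165, 161), (128, 108, 106), (122, 35, 36), (139, 49, 45), (156, 128, 123), (158, 157, 153)]
196 [(149, 13, 4), (139, 11, 5), (129, 13, 7), (129, 40, 38), (142, 112, 109), (156, 156, 153), (165, 169, 165), (136, 111, 108), (125, 39, 36), (139, 60, 56), (157, 147, 143), (158, 161, 157)]
198 [(148, 14, 5), (136, 10, 5), (129, 12, 7), (131, 33, 31), (133, 100, 96), (150, 151, 148), (143, 150, 155), (125, 94, 99), (125, 34, 35), (140, 62, 59), (158, 152, 148), (162, 167, 163)]
200 [(153, 13, 2), (138, 13, 6), (129, 11, 4), (132, 37, 34), (129, 105, 103), (148, 151, 148), (142, 146, 145), (125, 91, 90), (124, 32, 29), (140, 62, 58), (159, 153, 148), (163, 168, 164)]
202 [(151, 13, 5), (134, 10, 7), (128, 12, 8), (134, 48, 46), (147, 127, 125), (154, 156, 153), (145, 148, 144), (126, 91, 88), (125, 33, 30)
[... 1951 characters left out ...]
39)]
224 [(13, 64, 134), (11, 62, 131), (14, 61, 128), (18, 47, 95), (27, 35, 54), (26, 41, 70), (17, 56, 117), (13, 61, 129), (43, 77, 139), (118, 135, 156), (154, 162, 162), (138, 143, 139)]
226 [(13, 68, 141), (12, 63, 133), (13, 59, 123), (21, 42, 82), (27, 33, 46), (25, 41, 70), (17, 57, 117), (10, 62, 130), (47, 82, 144), (125, 140, 158), (155, 162, 161), (137, 142, 138)]
228 [(16, 80, 161), (13, 72, 149), (14, 62, 130), (22, 46, 92), (28, 42, 72), (24, 51, 98), (17, 64, 130), (45, 83, 149), (116, 132, 158), (153, 161, 162), (160, 166, 161), (133, 138, 134)]
strip [-51.6 -26.7  25. ]
strip [-52.2  -0.5  25. ]
plate [-56.2  30.  113.7]
plate [-56.6  30.  101. ]
plate [-56.4  30.   90.7]
```

```bash
python3 - <<'E'
from h import *
th=np.radians(8.6);ex=np.array([np.cos(th),np.sin(th),0]);ey=np.array([-ex[1],ex[0],0]);o=np.array([.599,.0745,0])
L=lambda x,y,z:o+np.array([0,0,z/1e3])+ex*x/1e3+ey*y/1e3
for x in(-53.5,-51,):
  print(x,"strip y0",np.round(proj("side",L(x,0,25)),1),"red bead near end top/bot",np.round(proj("side",L(x,-65,94)),1),np.round(proj("side",L(x,-65,74)),1),"plate z60",np.round(proj("side",L(x,-65,60)),1),"yel",np.round(proj("side",L(x,-160,94)),1),np.round(proj("side",L(x,-160,76)),1))
s=np.load("side5.npz")["p"]
cv2.imwrite("pics/s5q.png",cv2.resize(s[155:235,285:345],None,fx=8,fy=8,interpolation=0)[:,:,::-1])
E
```

```text
-53.5 strip y0 [316.3 226.1] red bead near end top/bot [316.6 187.7] [316.7 194.9] plate z60 [316.8 199.8] yel [317.5 171.1] [317.5 177.2]
-51 strip y0 [315.3 226.1] red bead near end top/bot [315.6 187.7] [315.7 194.9] plate z60 [315.8 199.8] yel [316.5 171.1] [316.6 177.2]
```

View pics/s5q.png

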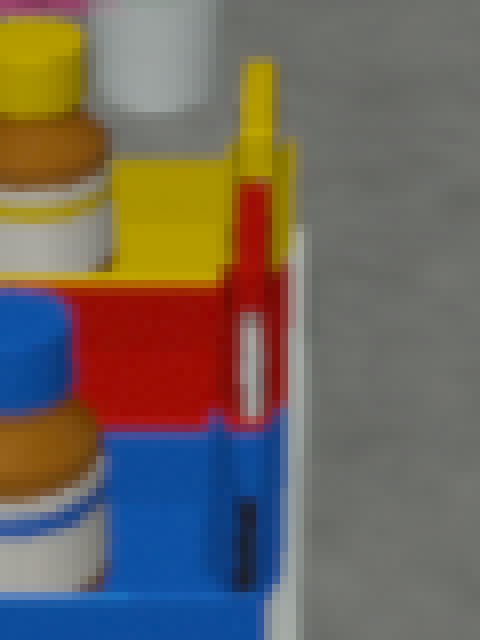

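{"method": "apply_moves", "body": {"motion": [[[0,0.2,0.1,0],[0,0.4,0.02,0],[0,0.2,0,0],[0,0,0,0]]]}}

```text
time_s: 23.02
eef_pos: [0.5482, 0.0717, 0.1054]
ee_rot: [0.541, -0.531, 0.459, -0.462]
ft_force: [0.2, -0.2, 0.3]
width: 0.0113
```

```bash
cat > loc.py <<'E'
from h import *
th=np.radians(8.6);ex=np.array([np.cos(th),np.sin(th),0]);ey=np.array([-ex[1],ex[0],0]);o=np.array([.599,.0745,0])
def st():
    p,T,s=R_();q=p-o;print("t",round(s["time_s"],2),"local xyz mm",np.round([q@ex*1e3,q@ey*1e3,p[2]*1e3],2),"yaw",np.degrees(np.arctan2(T[1,2],T[0,2])).round(2),"tilt ex,ey",np.round([T[:,1]@ex,T[:,1]@ey],4),"F local",np.round([s["ft_force"]@ex,s["ft_force"]@ey,s["ft_force"][2]],1),"w",round(s["width"],4),"tq",s["torque"].round(2))
E
python3 - <<'E'
from loc import *
st()
p,d,P=cloud('side','pics/s12.png')
cv2.imwrite("pics/s12q.png",cv2.resize(p[160:235,285:345],None,fx=8,fy=8,interpolation=0)[:,:,::-1])
E
```

```text
t 23.02 local xyz mm [-50.69   4.83 105.39] yaw 8.66 tilt ex,ey [0.0131 0.0061] F local [ 0.2 -0.2  0.3] w 0.0113 tq [-0.01  0.05  0.04]
```

View pics/s12q.png

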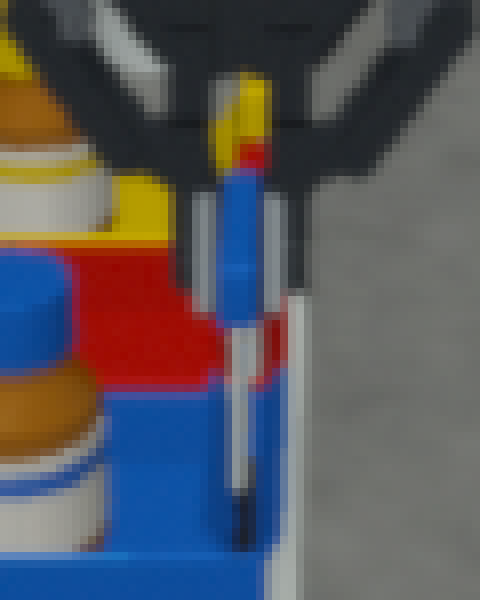

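{"method": "apply_moves", "body": {"motion": [[[0,0.15,-0.01,0],[0,0.15,0,0],[0,0.15,0,0],[0,0,0,0]]]}}

```text
time_s: 23.58
eef_pos: [0.5482, 0.0717, 0.0915]
ee_rot: [0.541, -0.531, 0.459, -0.462]
ft_force: [-0.2, -0.3, -0.5]
width: 0.0112
```

```bash
python3 - <<'E'
from loc import *
st()
p,d,P=cloud('side','pics/s13.png')
cv2.imwrite("pics/s13q.png",cv2.resize(p[160:235,285:345],None,fx=8,fy=8,interpolation=0)[:,:,::-1])
E
```

```text
t 23.57 local xyz mm [-50.61   4.83  91.47] yaw 8.66 tilt ex,ey [0.0138 0.006 ] F local [-0.2 -0.2 -0.5] w 0.0112 tq [ 0.04 -0.04  0.02]
```

View pics/s13q.png

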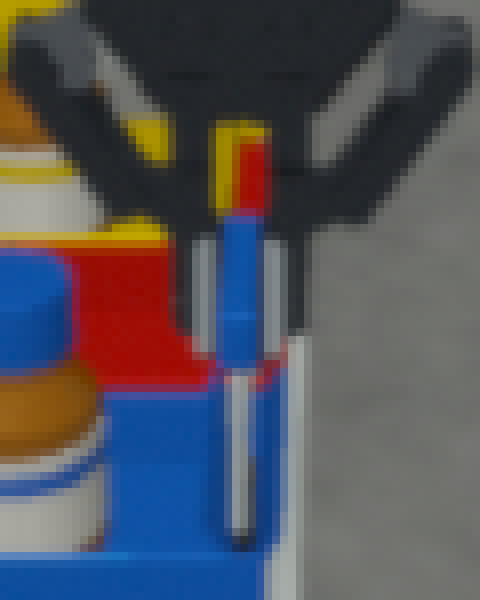

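{"method": "apply_moves", "body": {"motion": [[[0,0.1,-0.02,0],[0,0.1,0,0],[0,0.1,0,0],[0,0,0,0]]]}}

```text
time_s: 24.12
eef_pos: [0.548, 0.0717, 0.0822]
ee_rot: [0.542, -0.531, 0.459, -0.463]
ft_force: [0.6, 0.4, -0.4]
width: 0.0111
```

```bash
python3 - <<'E'
from loc import *
st()
E
```

```text
t 24.12 local xyz mm [-50.88   4.85  82.21] yaw 8.66 tilt ex,ey [0.0145 0.006 ] F local [ 0.7  0.4 -0.4] w 0.0111 tq [ 0.01 -0.    0.01]
```

{"method": "apply_moves", "body": {"motion": [[[0,0.1,-0.01,0],[0,0.1,0,0],[0,0.1,0,0],[0,0.05,0,0]]]}}

```text
time_s: 24.62
eef_pos: [0.5479, 0.0717, 0.0711]
ee_rot: [0.542, -0.531, 0.459, -0.463]
ft_force: [-0.2, 0.3, -0.4]
width: 0.011
```

```bash
python3 - <<'E'
from loc import *
st()
p,d,P=cloud('side','pics/s14.png')
cv2.imwrite("pics/s14q.png",cv2.resize(p[160:235,285:345],None,fx=8,fy=8,interpolation=0)[:,:,::-1])
E
```

```text
t 24.62 local xyz mm [-50.97   4.92  71.08] yaw 8.65 tilt ex,ey [0.0148 0.0059] F local [-0.1  0.3 -0.4] w 0.011 tq [ 0.02  0.04 -0.02]
```

View pics/s14q.png

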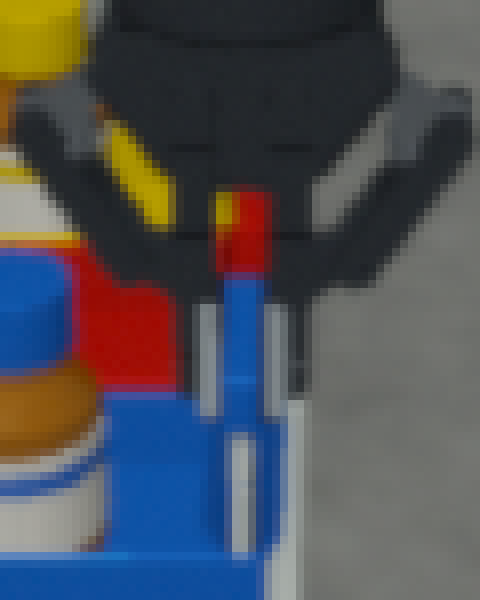

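{"method": "apply_moves", "body": {"motion": [[[0,0.06,0,0],[0,0,0,0]]]}}

```text
time_s: 24.92
eef_pos: [0.548, 0.0717, 0.0692]
ee_rot: [0.542, -0.531, 0.459, -0.463]
ft_force: [-0.0, 0.1, 1.0]
width: 0.011
```

{"method": "apply_moves", "body": {"motion": [[[0,0.06,0,0]]]}}

```text
time_s: 25.05
eef_pos: [0.5481, 0.0717, 0.0677]
ee_rot: [0.542, -0.531, 0.459, -0.463]
ft_force: [-1.6, -0.6, 4.5]
width: 0.0108
```

{"method": "apply_moves", "body": {"motion": [[[0,0.05,0,0]]]}}

```text
time_s: 25.18
eef_pos: [0.5482, 0.0717, 0.0664]
ee_rot: [0.542, -0.531, 0.459, -0.463]
ft_force: [-2.2, -1.6, 6.6]
width: 0.0107
```

{"method": "apply_moves", "body": {"motion": [[[0,0.03,0,0]]]}}

```text
time_s: 25.3
eef_pos: [0.5483, 0.0716, 0.0658]
ee_rot: [0.542, -0.531, 0.459, -0.463]
ft_force: [-3.4, -1.9, 12.9]
width: 0.0108
```

{"method": "apply_moves", "body": {"motion": [[[0,0.02,0,0]]]}}

```text
time_s: 25.42
eef_pos: [0.5485, 0.0716, 0.0659]
ee_rot: [0.542, -0.531, 0.459, -0.463]
ft_force: [-2.4, -1.5, 11.7]
width: 0.0109
```

```bash
python3 - <<'E'
from loc import *
st()
p,d,P=cloud('side','pics/s15.png')
cv2.imwrite("pics/s15q.png",cv2.resize(p[150:250,240:360],None,fx=6,fy=6,interpolation=2)[:,:,::-1])
grab_frame("side");st()
E
```

```text
t 25.43 local xyz mm [-50.32   4.7   65.86] yaw 8.66 tilt ex,ey [0.016  0.0056] F local [-2.6 -1.2 11.7] w 0.0109 tq [ 0.15  0.69 -0.  ]
t 25.52 local xyz mm [-50.27   4.73  65.88] yaw 8.67 tilt ex,ey [0.0161 0.0056] F local [-2.6 -0.6 10.6] w 0.011 tq [0.05 0.62 0.08]
```

View pics/s15q.png

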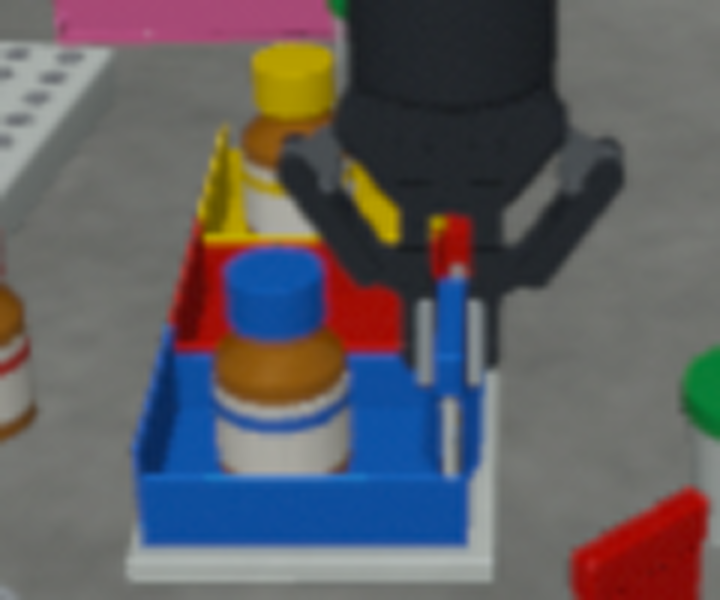

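View pics/s15.png

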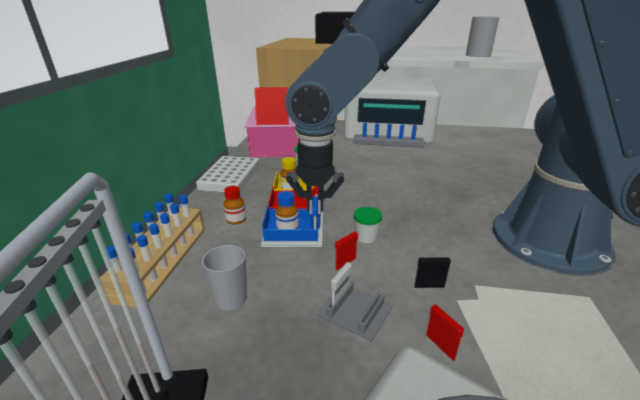

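{"method": "apply_moves", "body": {"motion": [[[0,0.03,-0.01,0]]]}}

```text
time_s: 25.65
eef_pos: [0.5486, 0.0716, 0.0658]
ee_rot: [0.542, -0.53, 0.458, -0.463]
ft_force: [-4.4, -1.2, 13.9]
width: 0.0111
```

```bash
python3 - <<'E'
from loc import *
for i in range(4): st(); grab_frame("side")
E
```

```text
t 25.65 local xyz mm [-50.25   4.69  65.79] yaw 8.66 tilt ex,ey [0.0169 0.0056] F local [-4.6 -0.5 13.9] w 0.0111 tq [0.05 0.86 0.01]
t 25.7 local xyz mm [-50.24   4.67  65.84] yaw 8.65 tilt ex,ey [0.017  0.0055] F local [-3.6  0.7 11.8] w 0.0109 tq [ 0.05  0.77 -0.01]
t 25.75 local xyz mm [-50.26   4.7   65.81] yaw 8.66 tilt ex,ey [0.0169 0.0056] F local [-3.2  0.4 11.9] w 0.0111 tq [0.13 0.73 0.01]
t 25.8 local xyz mm [-50.28   4.7   65.8 ] yaw 8.66 tilt ex,ey [0.0169 0.0055] F local [-3.3 -0.8 12.9] w 0.0112 tq [0.04 0.77 0.04]
```

Steady at about 12 N, above the 7.5 N needed, so the strip is at its stop. Handing in.

```bash
python3 -c "
from plant import *
print(hand_in())"
```

```text
the job is handed in; nothing more can be done
None
```

The blue-capped bottle is back upright in the blue bay. The blue label holder is pressed fully home behind the bay's lip, with the gripper still holding and pressing it. I handed the job in at about 25.8 s of the 58 s allowed; no verdict was reported.

- **Bottle:** while feeling for the bay floor I pushed slightly too far and the wrist force reached about 29 N for a moment. I eased off to about 3 N before letting go, and the side camera then showed the bottle standing upright.
- **Label holder:** it went down the channel with no measurable sideways force. It first touched the strip at about 69 mm tool height, and the push rose from about 4.5 N to 6.6 N as the strip compressed.
- **Fully home:** the holder stopped at 65.8 mm, against 65.9 mm predicted for a fully pressed strip. At hand-in the push was steady at 12 to 13 N, above the strip's 7.5 N, with about 3 N sideways.
- **Other things:** the last side picture showed the rest of the scene in place. I did not measure those positions again.
- **Disagreements:** the two cameras put the channel about 2 to 4 mm apart. I relied on the side camera's view of the plate against the strip, and the force-free insertion fits that choice. The tool was tilted about 1° during the press.

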